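# Reset the stirrer interlock with the button pair

### The job

Reset the stirrer interlock at the box with the sliding shutter: with the fingertips push the shutter fully back to uncover its two round buttons, then press both buttons together, one fingertip on each, hold them fully down for at least two seconds, and let both come up again. Only push and press: pick nothing up, do not press the mushroom stop button on the other box, and leave the loose things where they stand.

Things in the scene. Friction and masses are not known exactly. Their poses are not given: they have to be found in the camera images.
- reset_box: fixed grey metal box, 132 mm deep (x) and 120 mm wide (y), with a sliding shutter on top; the flat aluminium deck is 80 mm above the table. Origin: centre of its underside, on the table. Its x axis points from its front (robot side) to its back, y to its left, z up. Two steel guide rails, 20 mm high above the deck, run along x at its left and right edges, their inner faces 53 mm from the middle
- shutter (a joint): travel of the flat aluminium shutter (40 mm along the box's x, 106 mm wide, 4 mm thick, underside 95 mm above the table) that slides on the rails: 0 = forward, covering both buttons; 0.050 m = fully back (toward the box's +x), both buttons clear. It resists with about 1.5 N and stays where it is left. It starts 0 to 8 mm open
- shutter_rib (a point): middle of the front face of the shutter's upright rib, 107 mm above the table; moves with the shutter. The rib is 80 mm wide, 5 mm thick, stands along the shutter's front edge from just above its underside (97 mm above the table) to 113 mm above it, and is pushed toward the box's +x. In front of it at least 34 mm of flat deck lie free
- left_button (a joint): travel of the left button of the reset box: 0 = up, 0.006 m = fully down. Spring: 1.5 N to start, 4.5 N fully down, returns by itself
- right_button (a joint): travel of the right button of the reset box; the same as the left one
- left_button_top (a point): centre of the flat top of the left round black button, 24 mm across; top 92 mm above the table when up (12 mm above the deck), goes straight down with the button. It stands at x = -10 mm, y = +30 mm of reset_box; the two buttons are 60 mm apart, hidden under the shutter at first. With the shutter fully back its rib stands 30 mm behind the buttons' centres
- right_button_top (a point): centre of the flat top of the right round black button, at x = -10 mm, y = -30 mm of reset_box; otherwise like the left one
- stop_box: the other fixed grey box, smaller, 90 x 90 mm, deck 80 mm above the table, no shutter: one single large mushroom button on top. Leave alone. Origin: centre of its underside; x to its back, y to its left
- stop_button (a joint): travel of the mushroom stop button: 0 = up, 0.006 m = pressed
- stop_button_top (a point): centre of the top of the mushroom button, 40 mm across, 108 mm above the table
- white_cap_vial: clear glass vial with a white cap, 23 mm across, 46 mm tall; loose, a bystander standing on the table beside the reset box. Origin: centre of its underside
- black_cap_vial: clear glass vial with a black cap, 23 mm across, 46 mm tall; loose, a bystander standing on the table beside the reset box. Origin: centre of its underside
- small_beaker: small glass beaker, 46 mm across, 58 mm tall; loose, a bystander standing on the table beside the reset box. Origin: centre of its underside
- label_tape: roll of label tape lying flat, 58 mm across, 18 mm tall; loose, a bystander standing on the table beside the stop box. Origin: centre of its underside
- dark_stopper: dark rubber stopper, 35 mm across, 28 mm tall; loose, a bystander standing on the table beside the stop box. Origin: centre of its underside
- glass_stopper_bottle: small brown bottle with a round glass stopper, 46 mm across, 106 mm tall; loose, a bystander standing on the table beside the stop box. Origin: centre of its underside

How it is judged (in metres and radians):
On the way, in this order (a step that is already met when the one before it is completed fails the run):
1. the shutter is pushed fully back (within 5 mm) (value of joint shutter above 0.045 m), for 0.2 s.
2. both buttons are held fully down (each at least 4.5 of 6 mm) by the fingers for 2 s (value of joint each of left_button, right_button above 0.0045 m and contact force between the fingers and reset_box above 3 N), for 2 s.
At the end, for the whole second after the job is handed in: the shutter is still fully back (within 5 mm), both buttons are up again (within 1.5 mm), the stop button is up and every loose thing is within 20 mm of where it stood (value of joint shutter above 0.045 m and value of joint each of left_button, right_button, stop_button below 0.0015 m and distance of each of white_cap_vial, black_cap_vial, small_beaker, label_tape, dark_stopper, glass_stopper_bottle from where it was at the start of the episode below 0.02 m); the robot touches nothing.
It fails at once if one button is pressed down (4.5 mm) while the other is still up (under 1.5 mm): they are to be pressed together ((value of joint left_button above 0.0045 m and value of joint right_button below 0.0015 m) or (value of joint right_button above 0.0045 m and value of joint left_button below 0.0015 m)).
It fails at once if the mushroom stop button is pressed (3 mm) (value of joint stop_button above 0.003 m).
It fails at once if a loose thing is lifted, knocked over or pushed more than 20 mm away (distance of any of white_cap_vial, black_cap_vial, small_beaker, label_tape, dark_stopper, glass_stopper_bottle from where it was at the start of the episode above 0.02 m or angle between any of white_cap_vial, black_cap_vial, small_beaker, label_tape, dark_stopper, glass_stopper_bottle's own z axis and vertical above 0.5 rad).
It also fails if it takes over 42 s, if anything falls off the work surface, if the arm or the gripper's body presses on something with over 40 N, if the wrist force passes 120 N, or if a joint passes its speed limit or range.

### The arm

A 6-joint arm with a two-finger parallel gripper is mounted at the origin on the work surface; the furniture and walls round the work are solid. World frame = base frame: x ahead of the robot, y to its left, z up, the work surface at z = 0. Lengths are in m, angles in degrees, forces in N, time in s.
With the tool pointing down it reaches from about 0.25 to 0.725 m from the base axis. Payload 9.7 kg.
Tool frame: the origin (TCP) lies on the centre line of the jaws, within the pads' length; the fingertips stand bot.nose_length ahead of it and the grasp point (between the pads) lies 11 mm behind it (bot.nose_length is the distance from the TCP to the fingertips, in m); z points along the fingers, y is the line along which they close (so a half turn about z gives the same grasp; the last joint's range is limited). The gripper opens to 85 mm and grips with 20 to 120 N. Pads are 22 mm wide; open, the fingers measure 114 mm over their backs; the gripper's body (76 mm by 85 mm) begins 54 mm behind the grasp point. The pads swing forward as they close: fully open they stand 13 mm farther back than shut.
Start: joints at [-64.63, 4.979, 10.078, 95.1, 0, 90], TCP at [0.236, -0.497, 0.209] pointing down, gripper open.
Joint ranges: [-179.16, 179.16], [-48.56, 103.87], [-65.8, 70.77], [-126.05, 130.52], [-82.76, 87.17], [-180, 180]. Speed limits (degrees/s): [127.2, 127.2, 147.25, 180, 180, 180].

### API

Orientations are given as [roll, pitch, yaw] about the fixed x, y, z axes, in that order (R = Rz(yaw) Ry(pitch) Rx(roll)).
In Python, from workcell import bot gives the robot as it stands. The module is installed in compiled form; this text tells all that it offers.
- The arm moves only by the shell command python3 -m inch 'ROWS' [OPENING] [FORCE]. ROWS is JSON, a list of rows, each a list of 4 numbers: the shift along the world's x, y, z in cm, then the turn about the world's z in degrees. A call has exactly 8 rows; each row is the pose to reach, as a shift and turn from the pose commanded when the call began; what a row does not reach only later rows make up. A row lasts 1/8 s, in which the tool goes at most 62.5 mm and 10.7 degrees, less where a joint would pass 70% of its speed; a pose out of reach is approached as far as the arm can. A call with a gripper value outside its range is refused whole. OPENING is the finger opening in cm, from 0 to 8.54, set as the call begins (- or left out, the last holds). The fingers move at their own pace and stop on an object; FORCE is the grip in N (left out, the last holds). Time passes only in rows, so rows that repeat a pose let the fingers close, or fill a call up. It gives the time, the measured TCP pose, the force, the opening and the grip force at its end, in the units of the state.
- bot.get_obs(): the state, without advancing time (a new reading comes with each control period).
- bot.camera(name): name is "side" or "top"; returns a dict with "img" (400x640x3 uint8, red, green, blue), "fovy" (degrees; the focal length in pixels is half the picture's height over the tangent of half this angle, whatever the lens; pixels are square), "cx", "cy" (the principal point, pixels), "R" (3x3) and "t" (3): a world point X has camera coordinates R X + t. Camera axes: x right, y down, z forward; pixel columns grow to the right and rows downward; lengths in m; the calibration is good to about 2 mm. A picture is of the moment at which its call begins. There is no depth.
- bot.job_done(): hands the job in; it is judged then, once.
Trained networks look in a picture, given as the dict that the camera call returned (one of the last four; its "shot" number tells which), for a name from the list of things; names that differ only in an ending like _2 or _b are one class to them, and where a whole thing is asked for, a point or a joint stands for the part that bears it (a point fixed in the world has none). Each returns a list of dicts, best first, with "score" (0 to 1); they miss things now and then, are a little off and sometimes report something else, mostly with a low value. They report only what shows in the picture. A call takes as long as a camera call.
- bot.find_in(thing, picture): "point" ([column, row] in pixels, amid what is visible of it).
- bot.landmark_of(thing, picture): "point" ([column, row] in pixels: a listed point, or the origin of a listed thing).
The state is a dict: "time": time; "q": joint angles; "qd": joint speeds; "joint_efforts": joint torques, N m; "ee_pos": TCP position; "tcp_rot": TCP orientation; "wrist_force": force on the tool from outside, world axes, zero at the start; "torque": the same for the moment, N m; "opening": finger opening in m; "grasp_force": force on a finger pad.
Only numpy, scipy, OpenCV 4.12 (cv2) and the standard library are available. Lean on these libraries where they do the work, as an engineer would, in place of code of your own. Each camera call takes 0.05 s, during which the arm holds its last target. There are 200 camera calls.

## Working session

There is one attempt and no reset: what is moved stays moved. The work goes in short steps, Python scripts to look and compute and a shell command to move; the robot and the scene stay as the last step left them, time stands still between calls to the robot, and variables do not carry over. Pictures are saved under pics/ and viewed, at most 10 in all, crops included, and the job is handed in when it is done.

```bash
mkdir -p pics
cat > h.py <<'E'
import numpy as np, cv2
from workcell import bot
def ray(p,px):
    f=200/np.tan(np.radians(p["fovy"])/2); R=np.array(p["R"]);t=np.array(p["t"])
    d=R.T@np.array([(px[0]-p["cx"])/f,(px[1]-p["cy"])/f,1]); return -R.T@t,d
def atz(p,px,z):
    c,d=ray(p,px); return c+d*(z-c[2])/d[2]
def tri(a,b):
    (c1,d1),(c2,d2)=a,b; d1=d1/np.linalg.norm(d1);d2=d2/np.linalg.norm(d2)
    s=np.linalg.lstsq(np.c_[d1,-d2],c2-c1,rcond=None)[0]
    p,q=c1+s[0]*d1,c2+s[1]*d2; return (p+q)/2,np.linalg.norm(p-q)
def proj(p,X):
    f=200/np.tan(np.radians(p["fovy"])/2); c=np.array(p["R"])@X+np.array(p["t"]); return [p["cx"]+f*c[0]/c[2],p["cy"]+f*c[1]/c[2]]
E
python3 - <<'E'
from h import *
np.set_printoptions(precision=4,suppress=True)
P={n:bot.camera(n) for n in("side","top")}
for n in P: cv2.imwrite(f"pics/{n}0.png",P[n]["img"][:,:,::-1]); print(n,P[n]["fovy"],-np.array(P[n]["R"]).T@P[n]["t"])
for th in ["reset_box","shutter_rib","left_button_top","right_button_top","stop_box","stop_button_top","white_cap_vial","black_cap_vial","small_beaker","label_tape","dark_stopper","glass_stopper_bottle"]:
    r={n:bot.landmark_of(th,P[n])[:2] for n in P}
    print(th,{n:[(np.round(x["point"],1).tolist(),round(x["score"],2)) for x in r[n]] for n in r})
    if r["side"] and r["top"]: print("   ",*tri(ray(P["side"],r["side"][0]["point"]),ray(P["top"],r["top"][0]["point"])))
o=bot.get_obs();print(o["ee_pos"],o["tcp_rot"],bot.nose_length,o["opening"],o["time"])
E
```

```text
side 52.15368076192529 [ 1.2801 -0.356   0.4543]
top 42.550881584464015 [ 0.4354 -0.0514  0.9657]
reset_box {'side': [([360.7, 253.0], 0.76)], 'top': [([268.8, 182.7], 0.56)]}
    [0.5908 0.0339 0.0077] 0.0028113087696465034
shutter_rib {'side': [([284.1, 223.6], 0.73), ([360.9, 211.2], 0.7)], 'top': [([264.7, 186.1], 0.86)]}
    [ 0.5509 -0.0441  0.0937] 0.1611816043618376
left_button_top {'side': [], 'top': [([364.2, 243.7], 0.23)]}
right_button_top {'side': [], 'top': []}
stop_box {'side': [([280.6, 268.8], 0.61)], 'top': [([369.1, 186.9], 0.95)]}
    [ 0.5805 -0.1515  0.0068] 0.005066166735036033
stop_button_top {'side': [], 'top': [([366.7, 181.6], 0.7), ([245.9, 241.8], 0.63)]}
white_cap_vial {'side': [], 'top': [([244.7, 244.2], 0.54)]}
black_cap_vial {'side': [([383.8, 282.6], 0.75)], 'top': [([272.7, 130.8], 0.44)]}
    [ 0.6949  0.0281 -0.0042] 0.0006239456596996041
small_beaker {'side': [], 'top': [([269.4, 244.9], 0.67), ([273.0, 180.1], 0.41)]}
label_tape {'side': [], 'top': [([363.8, 244.0], 0.79), ([367.0, 183.3], 0.28)]}
dark_stopper {'side': [([306.9, 289.3], 0.6), ([280.0, 299.1], 0.54)], 'top': [([352.2, 143.0], 0.5)]}
    [ 0.6659 -0.1244  0.0031] 0.0006107427787127459
glass_stopper_bottle {'side': [([283.3, 295.3], 0.8)], 'top': [([376.5, 144.3], 0.72)]}
    [ 0.663  -0.171   0.0005] 0.0006890559440127278
[ 0.2357 -0.4969  0.2091] [-179.9992   -0.0005   25.3695] 0.008 0.08554886007474756 1.3
```

Run:
```python
import cv2
a=cv2.imread("pics/top0.png")[100:280,200:430];b=cv2.imread("pics/side0.png")[150:330,220:450]
cv2.imwrite("pics/c0.png",cv2.resize(cv2.vconcat([a,b]),None,fx=1.65,fy=1.65,interpolation=3)); 
cv2.imwrite("pics/c1.png",cv2.resize(a,None,fx=3.3,fy=3.3,interpolation=2))
cv2.imwrite("pics/c2.png",cv2.resize(b,None,fx=3.3,fy=3.3,interpolation=2))
```

```text
(no output)
```

View pics/c1.png

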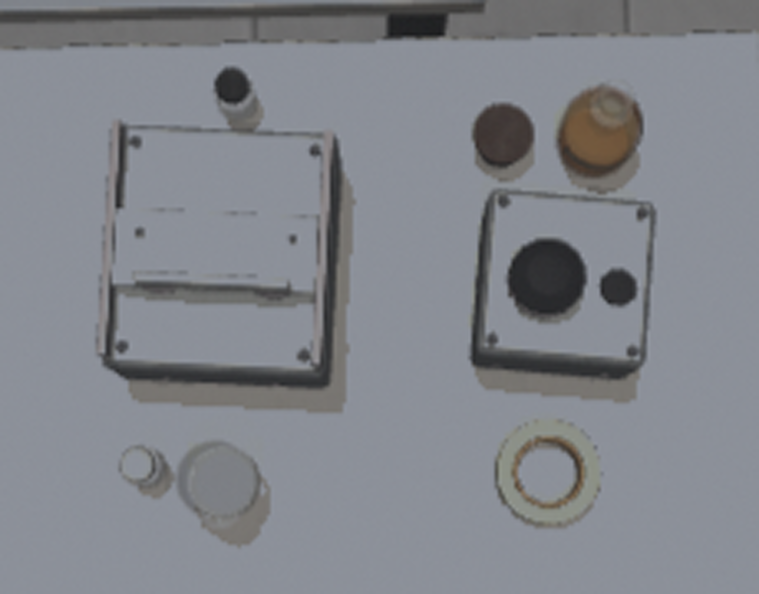

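View pics/c2.png

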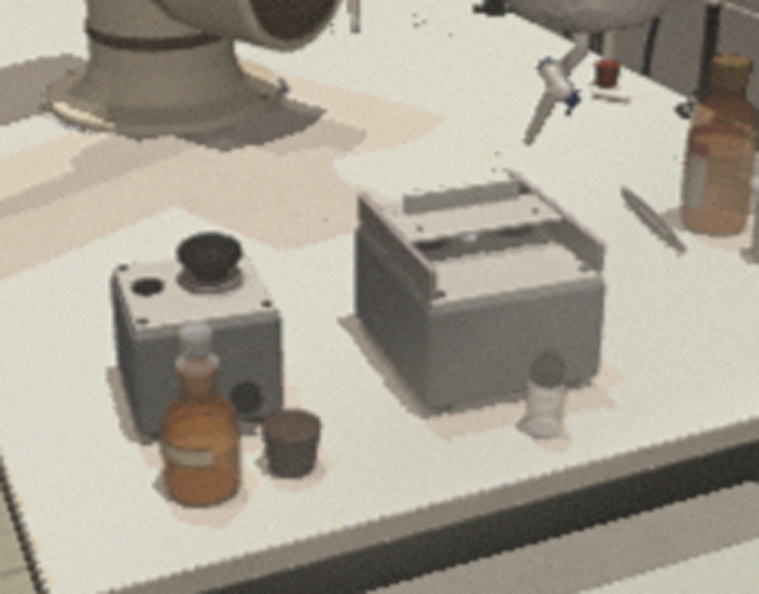

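The top view shows the reset box on the left, with the shutter nearly closed and its rib at crop (210,283). Its rail ends are at (101,355), (118,122), (318,365) and (329,133). The stop box is on the right. The side view shows the same rail ends at (362,195), (433,275), (515,175) and (603,245).

Run:
```python
from h import *
np.set_printoptions(precision=4,suppress=True)
T=bot.camera("top");S=bot.camera("side")
t=lambda u,v:(200+u/3.3,100+v/3.3); s=lambda u,v:(220+u/3.3,150+v/3.3)
K={"lf":((103,352),(515,175)),"lb":((118,123),(603,243)),"rf":((319,363),(360,196)),"rb":((330,133),(435,277))}
Z={}
for k,(a,b) in K.items():
    Z[k]=atz(T,t(*a),.1); print(k,tri(ray(T,t(*a)),ray(S,s(*b))),Z[k])
c=sum(Z.values())/4; d=Z["lb"]+Z["rb"]-Z["lf"]-Z["rf"]; e=Z["lb"]+Z["lf"]-Z["rb"]-Z["rf"]
print("centre",c,"yaw",np.degrees(np.arctan2(d[1],d[0])),np.degrees(np.arctan2(-e[0],e[1])),"len",np.linalg.norm(d)/2,np.linalg.norm(e)/2)
for p in [(133,282),(210,285),(290,290)]: print("rib top",atz(T,t(*p),.113))
```

```text
lf (array([0.5381, 0.094 , 0.0957]), np.float64(0.004937931249521935)) [0.5365 0.0911 0.1   ]
lb (array([0.6584, 0.0854, 0.098 ]), np.float64(0.004407315129893037)) [0.6568 0.0831 0.1   ]
rf (array([ 0.5296, -0.0183,  0.0966]), np.float64(0.0034351627315043045)) [ 0.5286 -0.02    0.1   ]
rb (array([ 0.6515, -0.0255,  0.0944]), np.float64(0.004290904257836837)) [ 0.6492 -0.0276  0.1   ]
centre [0.5927 0.0317 0.1   ] yaw -3.695174356878637 -3.9901272387293742 len 0.12067153669891939 0.11113111143567164
rib top [0.5705 0.0736 0.113 ]
rib top [0.5682 0.0344 0.113 ]
rib top [ 0.5648 -0.0063  0.113 ]
```

```bash
python3 -m inch '[[3,5,0,-3],[6,11,0,-7],[9.5,16,0,-11],[13,22,0,-15],[16,28,0,-18],[19.5,33,0,-22],[23,39,0,-26],[26,45,0,-29.2]]' 4.55; python3 -m inch '[[5,8.2,0,0],[5,8.2,0,0],[5,8.2,-2,0],[5,8.2,-4,0],[5,8.2,-4,0],[5,8.2,-4,0],[5,8.2,-4,0],[5,8.2,-4,0]]'
python3 - <<'E'
from h import *
T=bot.camera("top");S=bot.camera("side")
for n,p,(r,c) in(("t1",T,(100,200)),("s1",S,(130,260))):
    cv2.imwrite(f"pics/{n}.png",cv2.resize(p["img"][r:r+180,c:c+180,::-1],None,fx=3.3,fy=3.3,interpolation=2))
o=bot.get_obs();print(o["ee_pos"],o["tcp_rot"],o["opening"])
E
```

```text
time: 2.4
ee_pos: [0.4852, -0.0667, 0.2092]
tcp_rot: [180.0, -0.0, -3.9]
wrist_force: [1.3, -0.8, -0.2]
opening: 0.0455
grasp_force: 0.0
time: 3.4
ee_pos: [0.5338, -0.0109, 0.1698]
tcp_rot: [-178.9, -0.0, -1.7]
wrist_force: [-0.1, -0.2, -0.0]
opening: 0.0452
grasp_force: 0.0
[ 0.53369408 -0.0108792   0.16945269] [-1.78944573e+02 -1.09119510e-02 -1.71825832e+00] 0.045882438840316744
```

View pics/s1.png

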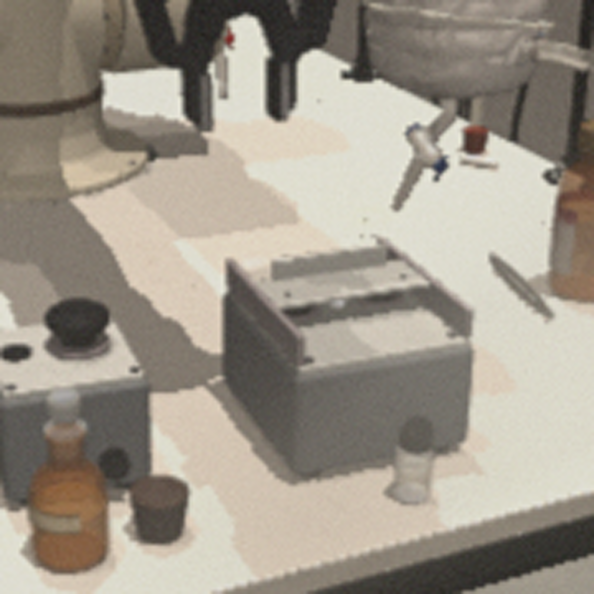

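The side view shows both fingertips above and in front of the box, at about (203,120) and (280,115). The arm stopped about 46 mm short in y and is slightly tilted, so I'll find out why before continuing.

Run:
```python
from h import *
np.set_printoptions(precision=2,suppress=True)
for i in range(2):
    o=bot.get_obs();print(*[np.array(o[k]) for k in("q","qd","joint_efforts","wrist_force","torque")]); S=bot.camera("side")
T=bot.camera("top")
cv2.imwrite("pics/full.png",cv2.resize(cv2.vconcat([S["img"],T["img"]])[:,:,::-1],(480,600)))
```

```text
[ -1.78   2.08   2.63  90.54   1.06 179.94] [ 0.08  0.11 -0.12  0.04  0.09 -0.03] [ -0.01 -49.33  47.03   0.01   0.06  -0.  ] [-0.41 -0.3  -0.18] [-0.03 -0.05  0.01]
[ -1.77   2.09   2.63  90.54   1.06 179.94] [ 0.04  0.01 -0.21  0.02 -0.04  0.  ] [ -0.01 -49.34  47.02   0.01   0.06  -0.  ] [-0.1   0.47  0.4 ] [-0.   -0.08  0.04]
```

View pics/full.png

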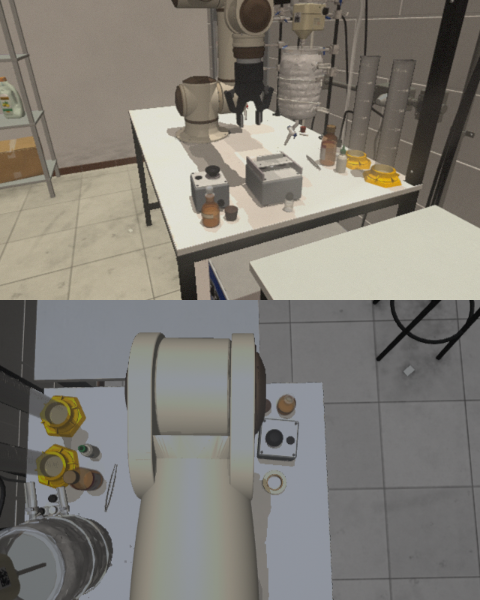

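Joint 6 is at its 180° limit, and nothing has been hit. The two pictures show the arm over the box and clear of everything. I'll use the half-turn alternative instead, yaw ≈ 176°, which needs about +180°.

```bash
python3 -m inch '[[0,0,0,10],[0,0,0,20],[0,0,0,30],[0,0,0,40],[0,0,0,50],[0,0,0,60],[0,0,0,70],[0,0,0,80]]'; python3 -m inch '[[0,0,0,10],[0,0,0,20],[0,0,0,30],[0,0,0,40],[0,0,0,50],[0,0,0,60],[0,0,0,70],[0,0,0,80]]';  python3 -m inch '[[0,0,0,10],[0,0,0,20],[0,0,0,20],[0,0,0,20],[0,0,0,20],[0,0,0,20],[0,0,0,20],[0,0,0,20]]'
```

```text
time: 4.65
ee_pos: [0.5336, -0.0108, 0.1691]
tcp_rot: [-178.9, 0.0, 78.6]
wrist_force: [-0.2, -0.6, 0.1]
opening: 0.0457
grasp_force: 0.0
time: 5.65
ee_pos: [0.5336, -0.0108, 0.1691]
tcp_rot: [-178.9, 0.0, 158.6]
wrist_force: [-0.2, 0.8, -0.1]
opening: 0.0454
grasp_force: 0.0
time: 6.65
ee_pos: [0.5336, -0.0109, 0.1691]
tcp_rot: [-178.9, 0.0, 178.3]
wrist_force: [-0.2, 0.8, -0.8]
opening: 0.0454
grasp_force: 0.0
```

```bash
python3 -m inch '[[0.6,2.3,0,-1],[1.2,4.6,0,-2.1],[1.2,4.6,-2,-2.1],[1.2,4.6,-3,-2.1],[1.2,4.6,-3,-2.1],[1.2,4.6,-3,-2.1],[1.2,4.6,-3,-2.1],[1.2,4.6,-3,-2.1]]'
python3 - <<'E'
from h import *
o=bot.get_obs();print(o["ee_pos"],o["tcp_rot"])
S=bot.camera("side");r,c=150,290
im=cv2.resize(S["img"][r:r+100,c:c+130,::-1],None,fx=6,fy=6,interpolation=2)
from scipy.spatial.transform import Rotation as Ro
R=Ro.from_euler("xyz",o["tcp_rot"],degrees=True).as_matrix()
for y in(-.03,.03):
  for z in (0,.008):
    u=proj(S,o["ee_pos"]+R@[0,y,z]);cv2.circle(im,(int((u[0]-c)*6),int((u[1]-r)*6)),3,(0,0,255),-1)
cv2.imwrite("pics/s2.png",im)
E
```

```text
time: 7.65
ee_pos: [0.5457, 0.0351, 0.1395]
tcp_rot: [-178.9, 0.1, 176.2]
wrist_force: [1.1, -0.1, 1.0]
opening: 0.0454
grasp_force: 0.0
[0.54573652 0.03506926 0.13949887] [-1.78948544e+02  5.17759361e-02  1.76171680e+02]
```

View pics/s2.png

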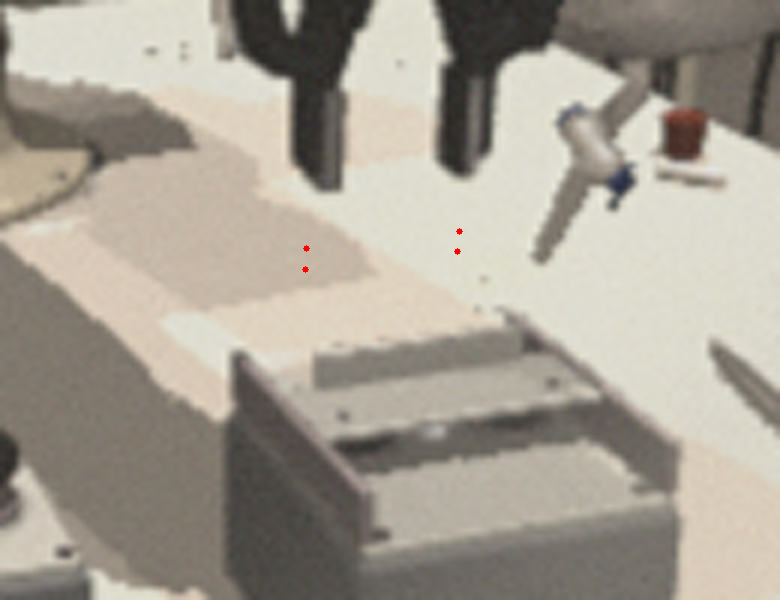

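The side view shows the fingertips at crop (325,188) and (462,173). They are well above the predicted dots at (305,269) and (458,251). I'll check this offset against both poses before going lower.

Run:
```python
from h import *
np.set_printoptions(precision=4,suppress=True)
S=bot.camera("side");T=bot.camera("top")
for nm,pc,ps in [("prev",[.5336,-.0109,.1691],[(321.5,167),(344.8,164.8)]),("now",[.5457,.0351,.1395],[(344,181.3),(367,178.8)])]:
    m=np.mean(ps,0); print(nm,"tip pred px",proj(S,np.array(pc)-[0,0,.008]),"obs",m)
    c,d=ray(S,m); k=(pc[0]-c[0])/d[0]; print("at tcp x:",c+k*d)
print(proj(S,np.array([.593,.032,.08])), bot.get_obs()["q"], S["cx"],S["cy"],T["cx"],T["cy"])
cv2.imwrite("pics/t2.png",cv2.resize(T["img"][80:280,170:400,::-1],None,fx=3,fy=3,interpolation=2))
```

```text
prev tip pred px [np.float64(332.2960315379476), np.float64(181.80072271236077)] obs [333.15 165.9 ]
at tcp x: [ 0.5336 -0.0092  0.1962]
now tip pred px [np.float64(353.8124271411984), np.float64(193.44735016382077)] obs [355.5  180.05]
at tcp x: [0.5457 0.0383 0.1618]
[np.float64(362.19626984502844), np.float64(223.7089102627379)] [ 4.274   3.7873  1.0747 87.4033 -1.0495  8.0939] 312.76324860272086 206.73569260251045 313.34596826937064 206.76793402893395
```

```bash
python3 -m inch '[[0,0,-1,0],[0,0,-2,0],[0,0,-2.6,0],[0,0,-2.6,0],[0,0,-2.6,0],[0,0,-2.6,0],[0,0,-2.6,0],[0,0,-2.6,0]]'
python3 - <<'E'
from h import *
S=bot.camera("side");r,c=150,290
a=cv2.resize(S["img"][r:r+85,c:c+130,::-1],None,fx=6,fy=6,interpolation=2)
cv2.imwrite("pics/s3.png",a)
E
```

```text
time: 8.8
ee_pos: [0.5456, 0.0352, 0.1132]
tcp_rot: [-178.9, 0.0, 176.2]
wrist_force: [-0.2, -0.8, 0.5]
opening: 0.0456
grasp_force: 0.0
```

View pics/s3.png

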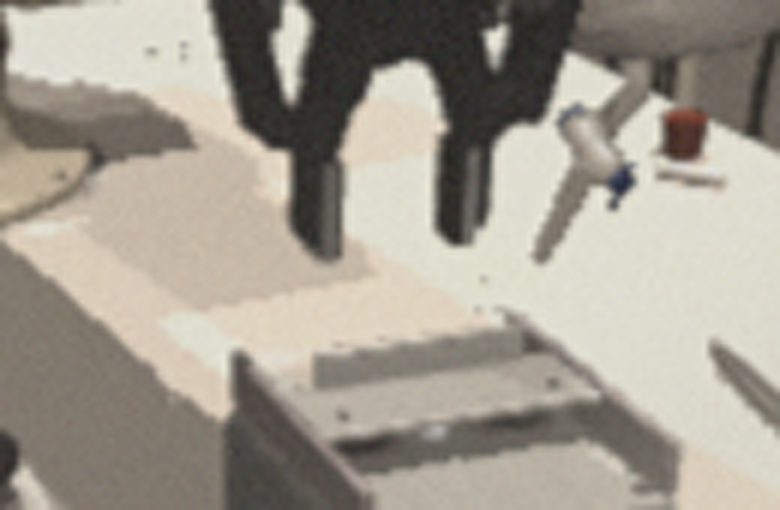

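View pics/t2.png

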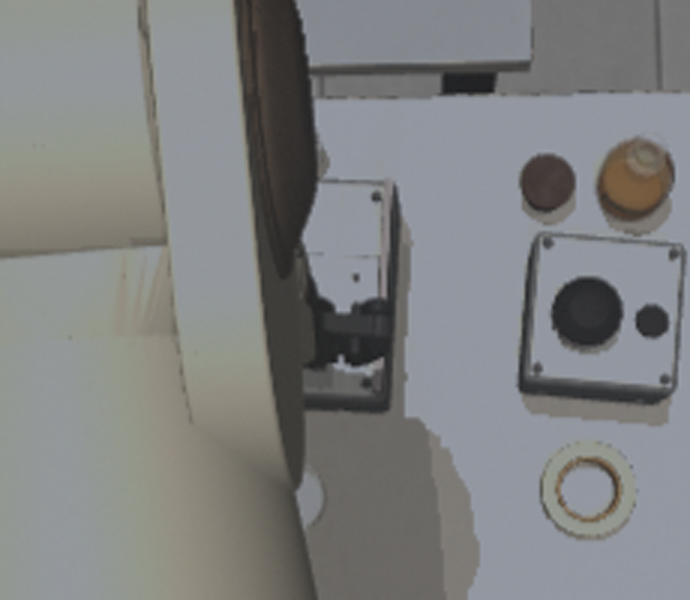

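The side view shows the tips at crop (330,260) and (465,245), still well above the rib, whose top edge is at row 350. The top view is mostly blocked by the arm. The tips really do sit about 30 mm higher than nominal, so I'll work out the remaining drop and then feel for contact.

Run:
```python
from h import *
np.set_printoptions(precision=4,suppress=True)
S=bot.camera("side")
for m in [(290+325/6,150+258/6),(290+463/6,150+243/6)]:
    c,d=ray(S,m)
    for x in(.535,.5457,.556): print(x,c+(x-c[0])/d[0]*d)
for X in([.593,.032,.1],[.568,.0344,.113],[.5365,.0911,.1],[.5286,-.02,.1],[.6568,.0831,.1],[.6492,-.0276,.1]):
    u=proj(S,np.array(X)); print(X,(u[0]-290)*6,(u[1]-150)*6)
```

```text
0.535 [0.535  0.0171 0.1316]
0.5457 [0.5457 0.0117 0.1362]
0.556 [0.556  0.0066 0.1407]
0.535 [0.535  0.0741 0.1286]
0.5457 [0.5457 0.068  0.1332]
0.556 [0.556  0.062  0.1377]
[0.593, 0.032, 0.1] 435.1566501891956 390.64105337704274
[0.568, 0.0344, 0.113] 408.6728426382235 329.97409920614933
[0.5365, 0.0911, 0.1] 501.4714978478412 308.42456374127124
[0.5286, -0.02, 0.1] 224.39598924604286 347.90729283223993
[0.6568, 0.0831, 0.1] 661.7008919088427 437.00339360599344
[0.6492, -0.0276, 0.1] 355.5331977923921 487.00760077712243
```

Run:
```python
from h import *
from scipy.spatial.transform import Rotation as Ro
np.set_printoptions(precision=4,suppress=True)
T=bot.camera("top");S=bot.camera("side");o=bot.get_obs();p=np.array(o["ee_pos"])
R=Ro.from_euler("xyz",o["tcp_rot"],degrees=True).as_matrix()
r,c=140,250
im=cv2.resize(T["img"][r:r+100,c:c+80,::-1],None,fx=6,fy=6,interpolation=2)
ims=cv2.resize(S["img"][110:210,300:400,::-1],None,fx=3,fy=3,interpolation=2)
for y,col in((-.03,(0,0,255)),(.03,(0,255,0))):
  for x in(-.011,.011):
    for z in (.008,-.022,-.06):
      u=proj(T,p+R@[x,y,z]);cv2.circle(im,(int((u[0]-c)*6),int((u[1]-r)*6)),3,col,-1)
      u=proj(S,p+R@[x,y,z]);cv2.circle(ims,(int((u[0]-300)*3),int((u[1]-110)*3)),2,col,-1)
cv2.imwrite("pics/t3.png",np.hstack([im,cv2.copyMakeBorder(ims,0,300,0,0,0)]))
```

```text
(no output)
```

View pics/t3.png

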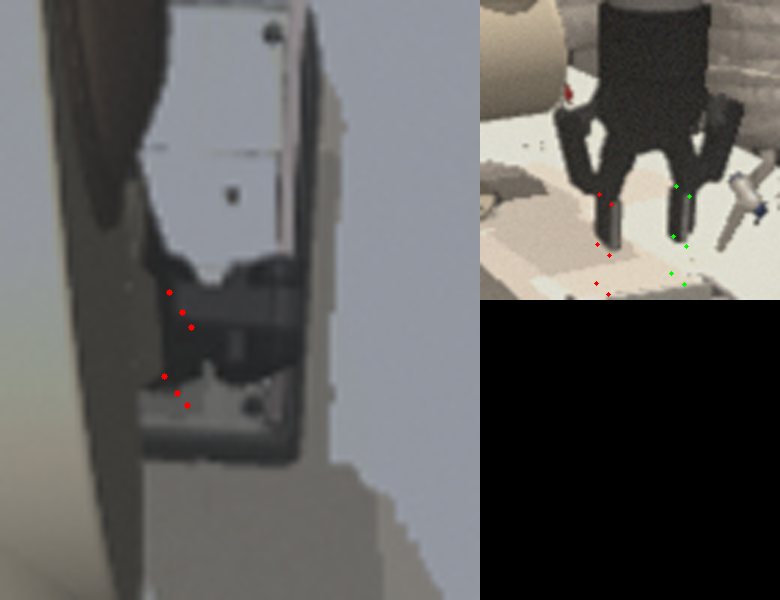

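The top view shows the gripper over the free front deck. In the side view the dots 22 mm behind the TCP coincide with the visible fingertips, so tip height ≈ TCP z + 0.02. I'll go down slowly, watching the force.

```bash
python3 -m inch '[[0,0,-1,0],[0,0,-2,0],[0,0,-2.3,0],[0,0,-2.3,0],[0,0,-2.3,0],[0,0,-2.5,0],[0,0,-2.6,0],[0,0,-2.6,0]]';python3 -m inch '[[0,0,-0.1,0],[0,0,-0.2,0],[0,0,-0.3,0],[0,0,-0.4,0],[0,0,-0.4,0],[0,0,-0.4,0],[0,0,-0.4,0],[0,0,-0.4,0]]'
```

```text
time: 10.0
ee_pos: [0.5455, 0.0352, 0.087]
tcp_rot: [-178.9, 0.0, 176.2]
wrist_force: [-0.3, -0.0, 0.9]
opening: 0.0456
grasp_force: 0.0
time: 11.0
ee_pos: [0.5456, 0.0352, 0.0831]
tcp_rot: [-178.9, 0.0, 176.2]
wrist_force: [-0.2, 0.1, -0.1]
opening: 0.0454
grasp_force: 0.0
```

```bash
python3 -m inch '[[0.7,-0.05,0,0],[1.4,-0.1,0,0],[2.1,-0.15,0,0],[2.8,-0.2,0,0],[3.5,-0.25,0,0],[4.2,-0.3,0,0],[4.8,-0.3,0,0],[5.2,-0.35,0,0]]';python3 -m inch '[[0.1,0,0,0],[0.2,0,0,0],[0.3,0,0,0],[0.4,0,0,0],[0.4,0,0,0],[0.4,0,0,0],[0.4,0,0,0],[0.4,0,0,0]]'
python3 - <<'E'
from h import *
S=bot.camera("side");r,c=150,290
cv2.imwrite("pics/s4.png",cv2.resize(S["img"][r:r+90,c:c+130,::-1],None,fx=6,fy=6,interpolation=2))
E
```

```text
time: 12.0
ee_pos: [0.5979, 0.0316, 0.083]
tcp_rot: [-178.9, 0.0, 176.2]
wrist_force: [-1.9, 0.5, 1.3]
opening: 0.0457
grasp_force: 0.8
time: 13.0
ee_pos: [0.6016, 0.0317, 0.0831]
tcp_rot: [-178.9, 0.0, 176.2]
wrist_force: [-1.3, -0.1, 0.1]
opening: 0.0458
grasp_force: 0.4
```

View pics/s4.png

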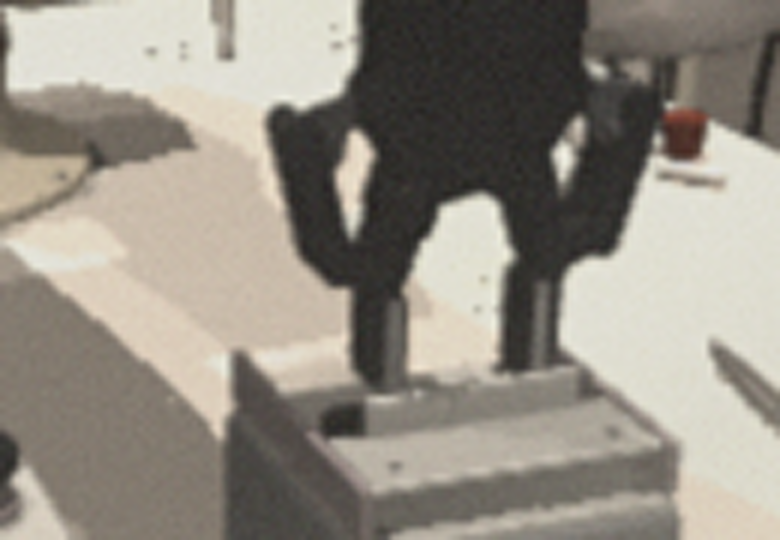

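The side view shows the shutter pushed nearly to the back, with the fingers against its rib at (380,390) and (520,370) and the right button visible at (340,415). The force is still only sliding resistance, so I'll push on until it meets the stop.

```bash
python3 -m inch '[[0.1,0,0,0],[0.2,0,0,0],[0.3,0,0,0],[0.4,0,0,0],[0.4,0,0,0],[0.4,0,0,0],[0.4,0,0,0],[0.4,0,0,0]]'
```

```text
time: 14.05
ee_pos: [0.6035, 0.0316, 0.083]
tcp_rot: [-178.9, -0.2, 176.2]
wrist_force: [-12.9, -1.3, 5.0]
opening: 0.0455
grasp_force: 6.3
```

```bash
python3 -m inch '[[-0.7,0.05,0,0],[-1.4,0.1,0,0],[-2.1,0.15,0,0],[-2.1,0.15,0,0],[-2.1,0.15,-0.2,0],[-2.1,0.15,-0.4,0],[-2.1,0.15,-0.6,0],[-2.1,0.15,-0.6,0]]';python3 -m inch '[[0,0,-0.1,0],[0,0,-0.2,0],[0,0,-0.3,0],[0,0,-0.4,0],[0,0,-0.5,0],[0,0,-0.6,0],[0,0,-0.6,0],[0,0,-0.6,0]]'
```

```text
time: 15.05
ee_pos: [0.5845, 0.0331, 0.0767]
tcp_rot: [-178.9, -0.0, 176.2]
wrist_force: [0.1, -0.5, 0.6]
opening: 0.0455
grasp_force: 0.0
time: 16.05
ee_pos: [0.5846, 0.0332, 0.0712]
tcp_rot: [-178.9, 0.0, 176.2]
wrist_force: [0.2, -0.5, 0.3]
opening: 0.0455
grasp_force: 0.0
```

```bash
python3 -m inch '[[0,0,-0.1,0],[0,0,-0.2,0],[0,0,-0.3,0],[0,0,-0.3,0],[0,0,-0.3,0],[0,0,-0.3,0],[0,0,-0.3,0],[0,0,-0.3,0]]'
```

```text
time: 17.05
ee_pos: [0.5846, 0.0332, 0.0681]
tcp_rot: [-178.9, 0.0, 176.2]
wrist_force: [0.3, -0.1, 0.5]
opening: 0.0454
grasp_force: 0.5
```

```bash
python3 -m inch '[[0,0,-0.1,0],[0,0,-0.2,0],[0,0,-0.3,0],[0,0,-0.3,0],[0,0,-0.3,0],[0,0,-0.3,0],[0,0,-0.3,0],[0,0,-0.3,0]]'
```

```text
time: 18.05
ee_pos: [0.5846, 0.0332, 0.0652]
tcp_rot: [-178.9, 0.0, 176.2]
wrist_force: [-2.2, -0.2, 4.9]
opening: 0.0454
grasp_force: 2.6
```

```bash
python3 -c "
from h import *
print(bot.get_obs()['torque'])"; python3 -m inch '[[0,0,-0.1,0],[0,0,-0.2,0],[0,0,-0.3,0],[0,0,-0.4,0],[0,0,-0.4,0],[0,0,-0.4,0],[0,0,-0.4,0],[0,0,-0.4,0]]';python3 -c "
from h import *
print(bot.get_obs()['torque'])"
```

```text
[ 0.01836159  0.42533661 -0.0038185 ]
time: 19.05
ee_pos: [0.5846, 0.0332, 0.062]
tcp_rot: [-178.9, 0.1, 176.2]
wrist_force: [-4.9, -0.8, 10.6]
opening: 0.0455
grasp_force: 5.1
[0.01335331 0.87268695 0.04182385]
```

```bash
python3 -m inch '[[0,0,-0.1,0],[0,0,-0.2,0],[0,0,-0.2,0],[0,0,-0.2,0],[0,0,-0.2,0],[0,0,-0.2,0],[0,0,-0.2,0],[0,0,-0.2,0]]';python3 -c "
from h import *
print(bot.get_obs()['torque'],bot.get_obs()['wrist_force'])"
```

```text
time: 20.05
ee_pos: [0.5848, 0.0332, 0.0617]
tcp_rot: [-179.0, 0.1, 176.2]
wrist_force: [-8.9, -1.5, 21.6]
opening: 0.0455
grasp_force: 10.8
[0.13509542 2.01298282 0.11444877] [-8.86393201 -1.50649815 21.6452802 ]
```

```bash
python3 -m inch '[[0,0,-0.1,0],[0,0,-0.1,0],[0,0,-0.1,0],[0,0,-0.1,0],[0,0,-0.1,0],[0,0,-0.1,0],[0,0,-0.1,0],[0,0,-0.1,0]]'
python3 -c "
from h import *
S=bot.camera('side');r,c=150,290
cv2.imwrite('pics/s5.png',cv2.resize(S['img'][r:r+90,c:c+130,::-1],None,fx=6,fy=6,interpolation=2))"
for i in 1 2; do python3 -m inch '[[0,0,0,0],[0,0,0,0],[0,0,0,0],[0,0,0,0],[0,0,0,0],[0,0,0,0],[0,0,0,0],[0,0,0,0]]'; done
```

```text
time: 21.05
ee_pos: [0.5848, 0.0333, 0.0616]
tcp_rot: [-179.0, 0.2, 176.2]
wrist_force: [-11.7, -1.3, 27.6]
opening: 0.0456
grasp_force: 13.7
time: 22.1
ee_pos: [0.5848, 0.0332, 0.0616]
tcp_rot: [-179.0, 0.2, 176.2]
wrist_force: [-12.0, -0.6, 28.2]
opening: 0.0454
grasp_force: 13.7
time: 23.1
ee_pos: [0.5848, 0.0333, 0.0615]
tcp_rot: [-179.0, 0.2, 176.2]
wrist_force: [-11.9, -0.8, 27.4]
opening: 0.0454
grasp_force: 13.7
```

View pics/s5.png

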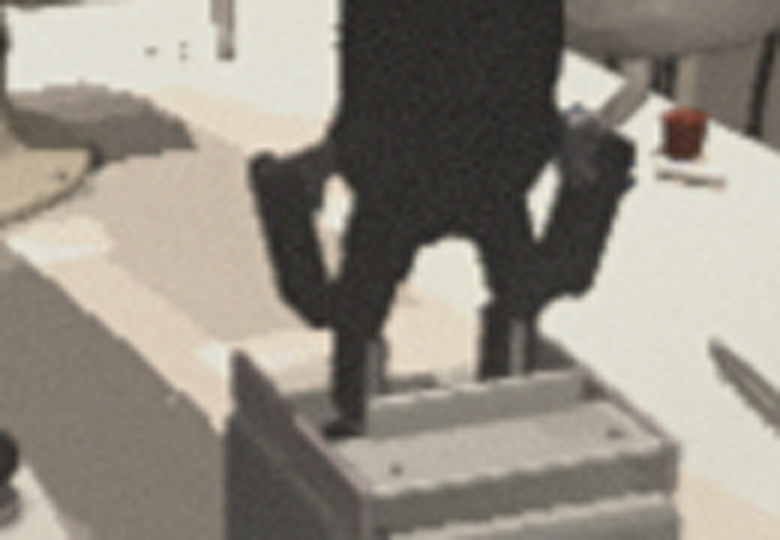

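The side view shows both fingers down behind the rib, the right one sitting on its button at (345,425), with the shutter fully back. The buttons have been held down for 3 s, so I'll hold another half second and then go straight up.

```bash
python3 -m inch '[[0,0,0,0],[0,0,0,0],[0,0,0,0],[0,0,0,0],[0,0,0.3,0],[0,0,0.7,0],[0,0,1.2,0],[0,0,2,0]]'; python3 -m inch '[[0,0,2,0],[0,0,4,0],[0,0,6,0],[0,0,8,0],[0,0,10,0],[0,0,10,0],[0,0,10,0],[0,0,10,0]]'
python3 - <<'E'
from h import *
S=bot.camera("side")
cv2.imwrite("pics/s6.png",cv2.resize(S["img"][150:330,220:450,::-1],None,fx=3.3,fy=3.3,interpolation=2))
E
```

```text
time: 24.1
ee_pos: [0.5843, 0.0332, 0.0777]
tcp_rot: [-178.9, -0.0, 176.2]
wrist_force: [0.6, 0.4, -0.1]
opening: 0.0456
grasp_force: 0.0
time: 25.1
ee_pos: [0.5842, 0.0332, 0.1769]
tcp_rot: [-178.9, -0.1, 176.2]
wrist_force: [-0.4, -0.7, 0.1]
opening: 0.0456
grasp_force: 0.0
```

View pics/s6.png

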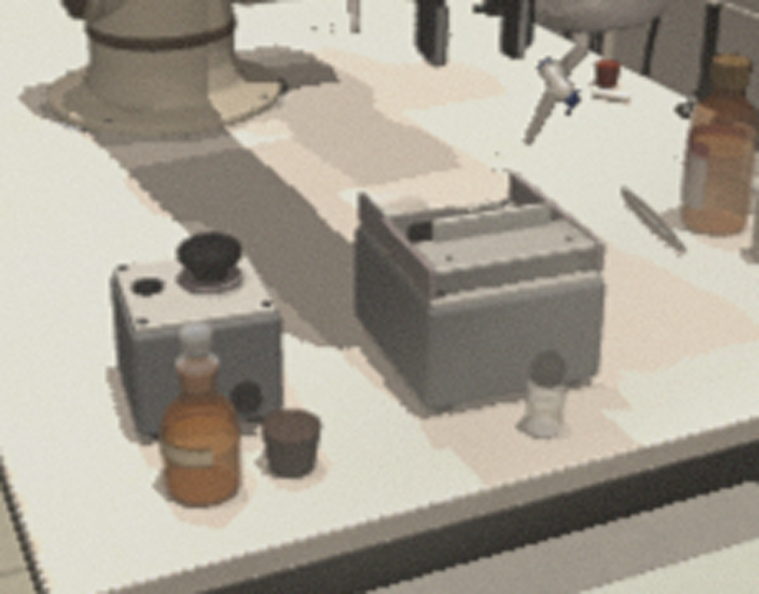

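The shutter is fully back, the right button is up at (420,230), the visible bystanders haven't moved, and the gripper is clear.

```bash
python3 -c "
from workcell import bot
print(bot.job_done())"
```

```text
the job is handed in; nothing more can be done
None
```

I pushed the shutter back to its stop, held both buttons down together for over 3 s, let them come up, and handed the job in at about 25 s; no verdict came back, and the left button and the items in front of the boxes were out of my last view.

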